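Dust off film gate plates with the lock-off paddle blower

TASK

Get the bench air blower ready and dust off the film gate plates: fit the loose filter cartridge in the round socket of the blower, turning it until its two lugs drop into the slots and its flange sits on the rim, and lay every gate plate that is there flat on the sloped rest, side by side with the grip rib up. When all that is in place, flip the blower's lock-off lever fully forward towards the nozzle and squeeze the paddle fully home against the body between the two fingers (one on the paddle, one on the rubber panel on the other side) for two to three seconds. Then let go of the paddle and flip the lever fully back to locked, leaving the plates on the rest, the filter in place and the other things on the bench where they are.

Things in the scene. Friction and masses are not known exactly. Their poses are not given: they have to be found in the camera images.
- blower: Grey bench air blower, fixed, 325 mm long. Origin under it on the bench; y runs along it, away from the black nozzle (tip y = -168 mm), z up. Round filter socket at y = +105 mm. The handle body is a bar x = -20 to +20 mm, y = -120 to +63 mm, top at z = 85 mm. Paddle on its -x side, rubber panel on its +x side, lock-off lever on top near the nozzle.
- socket (a point): Centre of the filter's underside when home: on the socket's axis, 38 mm above the bench; axes as the blower's. The socket's rim (84 mm outside, bore 60 mm) is 28 mm above this point; two slots 11 mm wide cut its wall, at +x and -x. The handle body, 19 mm higher than the rim, begins 42 mm from the axis at -y.
- filter: Loose keyed filter, 60 mm high, 0.14 kg. Origin: centre of underside, z up. Drum 56 mm across to z = 28 mm, flange 74 mm across z = 28-34, on top a grip bar along x, 60 long, 14 thick, z = 34-60: pinch it across. Two lugs along +x and -x (8 wide, from z = 12 mm up, to radius 36): either way round fits. Out of line they ride on the rim, 16 mm too high; within 2.5 degrees they drop in.
- lockoff (a joint): Lock-off lever, rad: 0 = locked, its steel tab leaning 0.5 rad back, away from the nozzle; 1.0 = fully forward, leaning 0.5 rad to the nozzle. Stays where left; about 2 N at the tab moves it. While back, it blocks the paddle. Its hinge runs across the blower at y = -90, z = 85 mm of the blower's frame.
- lever_tip (a point): Tip of the lock-off lever's tab, 36 mm from its hinge. The tab is 24 mm wide across the blower and 6 mm thick, with a bead 10 mm thick at the tip. Push it to and fro with closed fingertips.
- paddle (a joint): Paddle switch on the -x side of the handle body, rad: 0 = released, standing off at an angle; 0.09 = squeezed fully home. Hinged at its rear end (y = +45 mm of the blower's frame), free end at y = -75 mm, z = 39 to 73 mm. Springs back when let go. About 10 N at the squeeze point brings it home.
- squeeze_point (a point): Where to squeeze: midway between the paddle's outside, when home, and the rubber panel across from it; at y = -30 mm of the blower, 56 mm above the bench; axes as the blower's. Here the grip along x measures 58 mm released, 52 mm home; the handle body's top is 29 mm higher. Put a finger either side and close along the blower's x.
- back_grip: Rubber panel, fixed, 110 mm along the blower and 38 mm high, on the +x side of the handle body, across from the paddle. Origin within 2 mm of its outside face, at its centre; axes as the blower's. The outside face is 22 mm from the blower's middle plane.
- rest: Fixed sloped rest, 270 mm long along its y axis, on steel legs. Origin under its middle on the bench.
- rest_bed: Aluminium bed of the sloped rest, fixed. Origin at the middle of its upper surface, 35 mm above the bench; z square to that surface, y along the rest, x up the slope, which rises 0.30 rad away from the robot. The surface is 124 mm (x) by 270 mm (y); along its lower edge runs a lip 5 mm thick, 8 mm high.
- plate_a: Loose steel film gate plate (one of up to four alike; some may be absent), 100 x 44 x 10 mm, 0.16 kg, with a dark grip rib 60 mm long along its x axis, 12 mm thick, standing on its top from z = 10 to 28 mm: pinch the rib across. Origin at the centre of its underside, x along its 100 mm length, z up. Starts flat on the bench.
- plate_b: Loose steel film gate plate (one of up to four alike; some may be absent), 100 x 44 x 10 mm, 0.16 kg, with a dark grip rib 60 mm long along its x axis, 12 mm thick, standing on its top from z = 10 to 28 mm: pinch the rib across. Origin at the centre of its underside, x along its 100 mm length, z up. Starts flat on the bench.
- plate_c: Loose steel film gate plate (one of up to four alike; some may be absent), 100 x 44 x 10 mm, 0.16 kg, with a dark grip rib 60 mm long along its x axis, 12 mm thick, standing on its top from z = 10 to 28 mm: pinch the rib across. Origin at the centre of its underside, x along its 100 mm length, z up. Starts flat on the bench.
- plate_d: Loose steel film gate plate (one of up to four alike; some may be absent), 100 x 44 x 10 mm, 0.16 kg, with a dark grip rib 60 mm long along its x axis, 12 mm thick, standing on its top from z = 10 to 28 mm: pinch the rib across. Origin at the centre of its underside, x along its 100 mm length, z up. Starts flat on the bench.
- tape_roll: Bystander: loose roll of splicing tape, 66 mm across, 18 mm high, lying flat; origin under its centre. Leave it alone.
- lens_tissue: Bystander: loose packet of lens tissue, 42 x 92 x 22 mm; origin under its centre. Leave it alone.
- stand_loupe: Bystander: loose stand loupe, 43 mm across, 50 mm high; origin under its centre. Leave it alone.

How it is judged:
On the way, in this order (a step that is already met when the one before it is completed fails the run):
1. the filter is home in its socket and every gate plate lies on the sloped rest (z of filter in the frame of socket between -0.004 and 0.004 m and horizontal distance between filter and socket below 0.006 m and angle between filter's own z axis and vertical below 0.08 rad and x of plate_a in the frame of rest_bed between -0.062 and 0.062 m and y of plate_a in the frame of rest_bed between -0.13 and 0.13 m and z of plate_a in the frame of rest_bed between -0.004 and 0.005 m and angle between the z axis of each of plate_a, plate_b, plate_c, plate_d and the z axis of rest_bed, either way round below 0.12 rad and x of plate_b in the frame of rest_bed between -0.062 and 0.062 m and y of plate_b in the frame of rest_bed between -0.13 and 0.13 m and z of plate_b in the frame of rest_bed between -0.004 and 0.005 m and x of plate_c in the frame of rest_bed between -0.062 and 0.062 m and y of plate_c in the frame of rest_bed between -0.13 and 0.13 m and z of plate_c in the frame of rest_bed between -0.004 and 0.005 m and x of plate_d in the frame of rest_bed between -0.062 and 0.062 m and y of plate_d in the frame of rest_bed between -0.13 and 0.13 m and z of plate_d in the frame of rest_bed between -0.004 and 0.005 m), for 0.3 s.
2. the lock-off lever is fully forward (value of joint lockoff above 0.85 rad), for 0.2 s.
3. with the lever forward, the paddle is squeezed home between the fingers, one of them on the rubber panel, for 1.5 s (value of joint lockoff above 0.75 rad and value of joint paddle above 0.07 rad and contact force between the fingers and back_grip above 1 N), for 1.5 s.
4. the paddle is let go and the lever is back at locked (value of joint paddle below 0.015 rad and value of joint lockoff below 0.15 rad), for 0.2 s.
At the end, for the whole second after the job is handed in: Filter home (4 mm in height, 6 mm sideways, 0.08 rad upright); every plate present flat on the sloped bed, rib up (its centre over the bed, within 5 mm of its surface, 0.12 rad of parallel); paddle released (under 0.015 rad), lock-off lever back (under 0.15 rad); all at rest (all of step 1 and all of step 4 and linear speed of each of plate_a, plate_b, plate_c, plate_d, filter below 0.02 m/s); the robot touches nothing.
It fails at once if a bystander (tape roll, lens tissue or loupe) is moved more than 30 mm (distance of any of tape_roll, lens_tissue, stand_loupe from where it was at the start of the episode above 0.03 m).
Of plate_a, plate_b, plate_c, plate_d only 2 to 4 are there at a start; the rules pass over those that are not, and their reading is None.
At some moment in a run one of plate_a, plate_b, plate_c, plate_d, filter may be knocked a few centimetres aside while the robot is not near it.
Once in a run the grip may slacken for a moment while it holds something.
It also fails if it takes over 210 s, if anything falls off the work surface, if the arm or the gripper's body presses on something with over 40 N, if the wrist force passes 120 N, or if a joint passes its speed limit or range.

ROBOT

A 6-joint arm with a two-finger parallel gripper is mounted at the origin on a cart in front of the work surface, level with it; the furniture and walls round the work are solid. World frame = base frame: x ahead of the robot, y to its left, z up, the work surface at z = 0. Lengths are in m, angles in rad, forces in N, time in s.
With the tool pointing down it reaches from about 0.35 to 0.975 m from the base axis. Payload 4.9 kg.
Tool frame: the origin (TCP) lies midway between the tips of the shut fingers; the grasp point (between the pads) lies 19 mm behind it; z points along the fingers, y is the line along which they close (so a half turn about z gives the same grasp; the last joint's range is limited). The gripper opens to 85 mm and grips with 20 to 120 N. Pads are 22 mm wide; open, the fingers measure 114 mm over their backs; the gripper's body (76 mm by 85 mm) begins 54 mm behind the grasp point. The pads swing forward as they close: fully open they stand 13 mm farther back than shut.
Start: joints at [1.227, 0.053, 1.613, -0, 1.476, -0.119], TCP at [0.139, 0.609, 0.231] pointing down, gripper open.
Joint ranges: [-3.01, 3.01], [-1.01, 2.22], [0.06, 2.58], [-1.02, 4.17], [0.09, 2.62], [-3.14, 3.14]. Speed limits (rad/s): [2.57, 2.57, 3.14, 3.14, 3.14, 3.14].

INTERFACE

Orientations are given as a unit quaternion [x, y, z, w].
In Python, from rig import ctrl, optics, job gives the robot as it stands. The module is installed in compiled form; this text tells all that it offers.
- The arm moves only by the shell command python3 -m handwheel 'ROWS' [FORCE]. ROWS is JSON, a list of rows, each a list of 5 numbers: the shift along the tool's x, y, z in cm, then the turn about the tool's z in degrees, then the closure, from -1 (fully open) to 1 (shut). In form: [[tx, ty, tz, roll, jaw], ...]. A call has 1 to 10 rows; each row shifts and turns the commanded pose from where the row before left it, along the tool's axes as they then stand; what a row does not reach is not made up. A row lasts 1/8 s, in which the tool goes at most 62.5 mm and 10.7 degrees, less where a joint would pass 70% of its speed; a pose out of reach is approached as far as the arm can. A call with a gripper value outside its range is refused whole. The fingers move at their own pace and stop on an object; FORCE is the grip in N (left out, the last holds). Time passes only in rows, so rows that do not move let the fingers close. It gives the time, the measured TCP pose, the force, the opening and the grip force at its end, in the units of the state.
- ctrl.sense(): the state, without advancing time (a new reading comes with each control period).
- optics.read_camera(name): name is "scene" or "top"; returns a dict with "color" (384x512x3 uint8, red, green, blue), "depth" (384x512 float32, m along the optical axis (not along the pixel's ray), 0 where there is no reading), "mtx" (3x3 intrinsics, pixels), "pose" (4x4, takes a point from camera to world coordinates). Camera axes: x right, y down, z forward; pixel columns grow to the right and rows downward; lengths in m; the calibration is good to about 2 mm. A picture is of the moment at which its call begins.
- job.job_done(): hands the job in; it is judged then, once.
The state is a dict: "time": time; "joint_pos": joint angles; "dq": joint speeds; "joint_efforts": joint torques, N m; "ee_pos": TCP position; "eef_rot": TCP orientation; "ft_force": force on the tool from outside, world axes, zero at the start; "moment": the same for the moment, N m; "grip_width": finger opening in m; "gripper_force": force on a finger pad.
Only numpy, scipy, OpenCV 4.12 (cv2) and the standard library are available. Lean on these libraries where they do the work, as an engineer would, in place of code of your own. Each camera call takes 0.05 s, during which the arm holds its last target. There are 200 camera calls.

## Working session

There is one attempt and no reset: what is moved stays moved. The work goes in short steps, Python scripts to look and compute and a shell command to move; the robot and the scene stay as the last step left them, time stands still between calls to the robot, and variables do not carry over. Pictures are saved under pics/ and viewed, at most 14 in all, crops included, and the job is handed in when it is done.

```bash
mkdir -p pics; cat > h.py <<'E'
import numpy as np, cv2
from rig import ctrl, optics, job
from scipy.spatial.transform import Rotation as R
def cam(n):
    c=optics.read_camera(n); return c
def cloud(c):
    d=c['depth']; v,u=np.mgrid[0:384,0:512]; K=c['mtx']
    p=np.stack([(u-K[0,2])/K[0,0]*d,(v-K[1,2])/K[1,1]*d,d],-1)
    w=p@c['pose'][:3,:3].T+c['pose'][:3,3]; w[d==0]=np.nan; return w
def save(c,n,crop=None,s=1):
    im=c['color'][:,:,::-1]
    if crop: im=im[crop[1]:crop[3],crop[0]:crop[2]]
    cv2.imwrite('pics/'+n,cv2.resize(im,None,fx=s,fy=s,interpolation=cv2.INTER_CUBIC))
def st():
    s=ctrl.sense(); print('t',round(s['time'],2),'pos',np.round(s['ee_pos'],4),'rotX',np.round(R.from_quat(s['eef_rot']).as_matrix(),3).tolist(),'F',np.round(s['ft_force'],1),'w',round(s['grip_width'],4),'gf',np.round(s['gripper_force'],1),'q',np.round(s['joint_pos'],2)); return s
E
python3 - <<'E'
from h import *
st()
for n in('scene','top'):
    c=cam(n); save(c,n+'0.png',s=1.5); print(c['mtx'].tolist(),np.round(c['pose'],3).tolist())
    np.savez(n+'0.npz',**c)
E
```

```text
t 0.0 pos [0.1391 0.6087 0.23  ] rotX [[-0.975, 0.223, -0.001], [0.223, 0.975, -0.002], [0.0, -0.002, -1.0]] F [ 0.6  0.4 -0.5] w 0.0856 gf 0.0 q [ 1.23  0.05  1.61 -0.    1.48 -0.12]
[[407.9046126903787, 0.0, 255.8551095180171], [0.0, 407.9046126903787, 195.64278002749205], [0.0, 0.0, 1.0]] [[-0.235, 0.609, -0.758, 1.61], [0.972, 0.149, -0.181, 0.211], [0.003, -0.779, -0.627, 0.983], [0.0, 0.0, 0.0, 1.0]]
[[391.3415574322423, 0.0, 251.04659358421162], [0.0, 391.3415574322423, 191.24168086199552], [0.0, 0.0, 1.0]] [[-0.016, -0.993, 0.113, 0.356], [-1.0, 0.014, -0.023, -0.022], [0.021, -0.114, -0.993, 1.388], [0.0, 0.0, 0.0, 1.0]]
```

View pics/scene0.png

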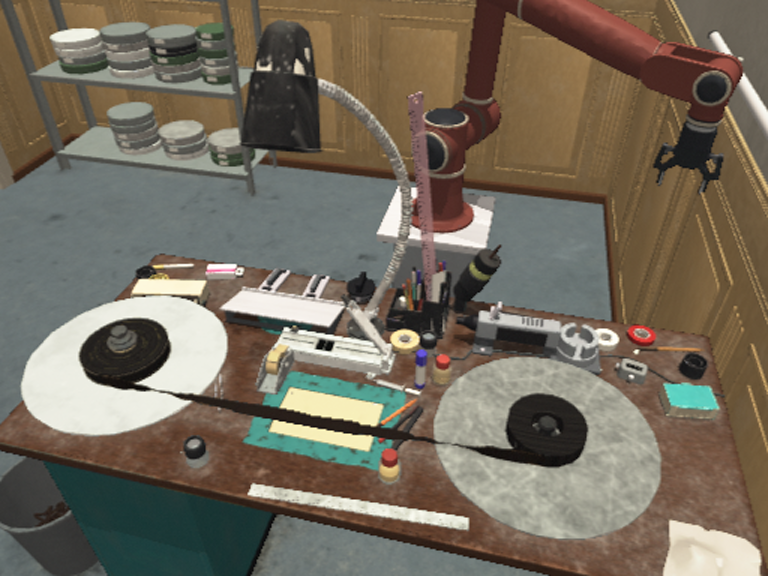

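View pics/top0.png

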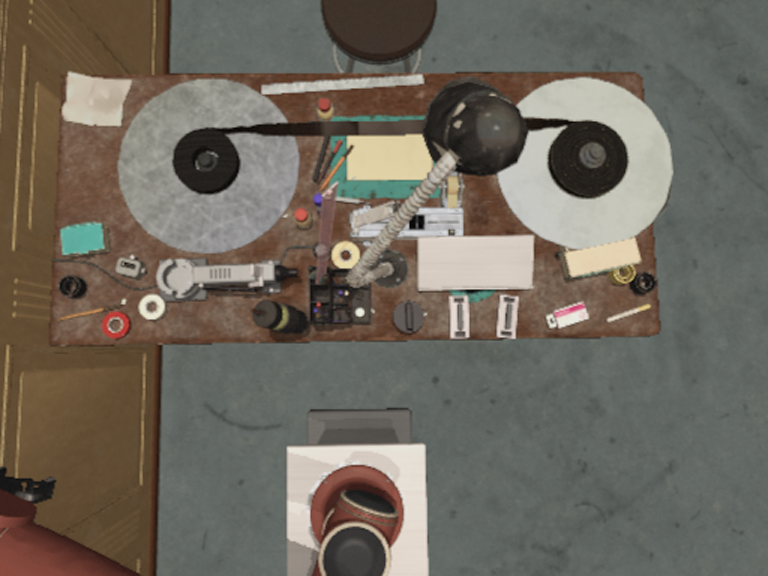

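The top view shows the blower at (220,278), the rest at (475,263), plates at (459,316) and (508,316), and the filter at (408,316). The lamp and pen cup with its ruler stand in between as obstacles. Now I'll measure these.

```bash
python3 - <<'E'
from h import *
c=dict(np.load('top0.npz')); w=cloud(c)
np.set_printoptions(suppress=True,precision=3)
save(c,'crop1.png',(100,150,380,235),2.8)
def blob(name,x0,y0,x1,y1,zlo,zhi):
    s=w[y0:y1,x0:x1].reshape(-1,3); k=(s[:,2]>zlo)&(s[:,2]<zhi); s=s[k]
    r=cv2.minAreaRect((s[:,:2]*1000).astype(np.float32)); print(name,k.sum(),'c',np.round(r[0],1),'size',np.round(r[1],1),'ang',round(r[2],1),'z',np.percentile(s[:,2],[5,50,95]),'mean',s[:,:2].mean(0))
f=1/1.5
B=lambda n,a,b,cc,d,zl,zh:blob(n,int(a*f),int(b*f),int(cc*f),int(d*f),zl,zh)
B('p1',440,288,478,345,.004,.04);B('p1rib',440,288,478,345,.02,.04)
B('p2',488,288,528,345,.004,.04);B('p2rib',488,288,528,345,.02,.04)
B('filt',388,295,430,338,.01,.08);B('fbar',388,295,430,338,.05,.08)
s=w[int(236*f):int(290*f),int(418*f):int(533*f)].reshape(-1,3);s=s[(s[:,2]>.01)&(s[:,2]<.08)]
print('rest fit z=a+bx+cy',np.linalg.lstsq(np.c_[np.ones(len(s)),s[:,:2]],s[:,2],rcond=None)[0])
B('rest',410,225,545,300,.012,.075)
B('body',155,250,300,305,.07,.1); B('blower',150,250,300,305,.02,.13); B('rim',155,255,200,302,.05,.075);B('lever',240,255,300,300,.095,.14)
# tall things
m=np.nanmax
H=np.zeros((30,30))
for (nm,a,b,cc,d) in [('lamphead',425,80,527,175),('neck',345,150,460,290),('lampbase',375,245,410,285),('cup',308,270,372,325),('ruler',315,180,338,280),('bottle',250,295,310,335)]:
    s=w[int(b*f):int(d*f),int(a*f):int(cc*f)].reshape(-1,3); k=s[:,2]>.03; s=s[k]; print(nm,np.nanmin(s,0),np.nanmax(s,0))
E
```

```text
p1 439 c [ 449.3 -244.4] size [ 87.6 116.1] ang 89.4 z [0.005 0.011 0.029] mean [ 0.447 -0.246]
p1rib 94 c [ 459.3 -242.3] size [84.2 95.5] ang 88.8 z [0.022 0.027 0.032] mean [ 0.464 -0.243]
p2 440 c [ 447.4 -361.7] size [ 96.7 116. ] ang 89.4 z [0.005 0.011 0.029] mean [ 0.445 -0.361]
p2rib 91 c [ 457.7 -359.9] size [92.9 95.5] ang 89.4 z [0.021 0.026 0.033] mean [ 0.459 -0.361]
filt 354 c [ 441.1 -126.7] size [73.  69.8] ang 88.6 z [0.03  0.035 0.061] mean [ 0.441 -0.126]
fbar 75 c [ 441.2 -126.7] size [14.1 58.1] ang 88.9 z [0.055 0.06  0.063] mean [ 0.441 -0.126]
rest fit z=a+bx+cy [-0.121  0.276 -0.003]
rest 3103 c [ 569.3 -289.9] size [316.1 174.4] ang 89.3 z [0.02  0.034 0.052] mean [ 0.573 -0.28 ]
body 792 c [535.9 282.7] size [305.6  74.8] ang 89.1 z [0.071 0.084 0.09 ] mean [0.537 0.262]
blower 1638 c [540.2 298.9] size [343.2 130.7] ang 87.3 z [0.031 0.071 0.09 ] mean [0.539 0.31 ]
rim 254 c [537.3 401. ] size [84.3 84.3] ang 17.7 z [0.054 0.065 0.071] mean [0.537 0.402]
lever 46 c [541.6 214.1] size [23.3 16.1] ang 2.8 z [0.099 0.114 0.126] mean [0.542 0.214]
lamphead [ 0.585 -0.421  0.03 ] [ 0.967 -0.117  0.712]
neck [ 0.483 -0.248  0.03 ] [0.772 0.02  0.653]
lampbase [ 0.505 -0.103  0.031] [ 0.575 -0.042  0.495]
cup [ 0.428 -0.038  0.03 ] [0.55  0.104 0.421]
ruler [0.516 0.014 0.031] [0.718 0.088 0.594]
bottle [0.405 0.104 0.055] [0.471 0.206 0.212]
```

View pics/crop1.png

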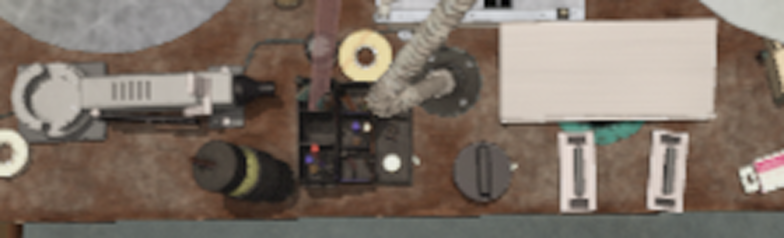

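The crop shows two plates with ribs running along the image column, at (577,170) and (667,170). The filter bar at (486,170) is vertical, the blower is almost level, and the rest is plain and empty. Next I'll refine poses and obstacle extents.

```bash
python3 - <<'E'
from h import *
np.set_printoptions(suppress=True,precision=3)
c=dict(np.load('top0.npz')); w=cloud(c); sc=dict(np.load('scene0.npz')); ws=cloud(sc)
def ray(c,u,v,z):
    K=c['mtx'];d=c['pose'][:3,:3]@np.array([(u-K[0,2])/K[0,0],(v-K[1,2])/K[1,1],1]);o=c['pose'][:3,3];return (o+d*(z-o[2])/d[2])[:2]
def line(name,ww,lo,hi):
    s=ww.reshape(-1,3);s=s[np.all((s>lo)&(s<hi),1)]
    m=s[:,:2].mean(0);u,sv,vt=np.linalg.svd(s[:,:2]-m);d=vt[0]*np.sign(vt[0][np.argmax(abs(vt[0]))])
    p=(s[:,:2]-m)@np.c_[vt[0],vt[1]]; print(name,len(s),'mean',m,'mid',(p.max(0)+p.min(0))/2@vt+m,'ext',np.ptp(p,axis=0),'dir deg',np.degrees(np.arctan2(d[1],d[0])),'zmed',np.median(s[:,2]))
for nm,W in(('top',w),('scene',ws)):
    print(nm)
    line('fbar',W,[.39,-.18,.05],[.49,-.07,.07])
    line('filt',W,[.39,-.18,.025],[.49,-.07,.07])
    line('rib1',W,[.41,-.262,.02],[.50,-.225,.04])
    line('rib2',W,[.40,-.38,.02],[.50,-.34,.04])
    line('pl1',W,[.38,-.28,.006],[.51,-.21,.04])
    line('pl2',W,[.38,-.40,.006],[.51,-.32,.04])
    line('rim',W,[.48,.355,.058],[.6,.46,.072])
    line('body',W,[.48,.17,.08],[.6,.37,.092])
    line('lever',W,[.48,.16,.1],[.6,.26,.14])
    line('bed',W,[.49,-.44,.018],[.66,-.13,.06])
    s=W.reshape(-1,3)
    def ext(n,lo,hi):
        k=s[np.all((s>lo)&(s<hi),1)]
        print(n,len(k),*( (k.min(0),k.max(0)) if len(k) else ()))
    ext('cup z>.1',[.38,-.06,.1],[.6,.13,.7]);ext('cup z>.25',[.38,-.06,.25],[.8,.13,.8]);ext('z>.4',[.38,-.06,.4],[.9,.2,.8])
    for z in (.05,.15,.25,.35,.45,.55,.6): ext('lamp %.2f'%z,[.45,-.6,z],[1.0,0.01,z+.05])
    for z in (.05,.1,.15): ext('bottle %.2f'%z,[.35,.1,z],[.478,.26,z+.05])
E
```

```text
top
fbar 75 mean [ 0.441 -0.126] mid [ 0.441 -0.127] ext [0.058 0.014] dir deg 2.6387811492984943 zmed 0.059654336189978396
filt 354 mean [ 0.441 -0.126] mid [ 0.442 -0.126] ext [0.072 0.071] dir deg 115.903433621776 zmed 0.03522589604730397
rib1 60 mean [ 0.441 -0.247] mid [ 0.44  -0.248] ext [0.057 0.013] dir deg 1.5642344437059699 zmed 0.027800913097953406
rib2 64 mean [ 0.439 -0.361] mid [ 0.439 -0.362] ext [0.06  0.013] dir deg -5.892495702055602 zmed 0.027533524730715797
pl1 377 mean [ 0.445 -0.247] mid [ 0.449 -0.247] ext [0.118 0.067] dir deg 2.429546971869239 zmed 0.011605341565622984
pl2 393 mean [ 0.448 -0.361] mid [ 0.45  -0.358] ext [0.12 0.08] dir deg -2.6008693382140184 zmed 0.012333520421221156
rim 225 mean [0.537 0.402] mid [0.537 0.401] ext [0.082 0.081] dir deg 83.96118600940449 zmed 0.06562769778057143
body 568 mean [0.54  0.267] mid [0.537 0.264] ext [0.184 0.049] dir deg 90.02406008402808 zmed 0.084713166164748
lever 42 mean [0.541 0.214] mid [0.541 0.215] ext [0.023 0.016] dir deg 6.917073215561018 zmed 0.11649240395958382
bed 3027 mean [ 0.576 -0.279] mid [ 0.
[... 2055 characters left out ...]
.129 0.592]
cup z>.25 1541 [ 0.492 -0.06   0.25 ] [0.598 0.062 0.592]
z>.4 872 [ 0.497 -0.06   0.4  ] [0.598 0.047 0.592]
lamp 0.05 2447 [ 0.45 -0.6   0.05] [0.999 0.01  0.099]
lamp 0.15 167 [ 0.508 -0.107  0.15 ] [ 0.684 -0.009  0.199]
lamp 0.25 100 [ 0.493 -0.023  0.251] [0.516 0.005 0.299]
lamp 0.35 111 [ 0.497 -0.032  0.35 ] [ 0.518 -0.     0.4  ]
lamp 0.45 140 [ 0.514 -0.069  0.451] [ 0.552 -0.029  0.5  ]
lamp 0.55 1492 [ 0.563 -0.248  0.55 ] [0.768 0.008 0.6  ]
lamp 0.60 1206 [ 0.605 -0.245  0.6  ] [ 0.732 -0.124  0.65 ]
bottle 0.05 153 [0.432 0.103 0.05 ] [0.47  0.175 0.1  ]
bottle 0.10 218 [0.437 0.115 0.101] [0.476 0.197 0.15 ]
bottle 0.15 237 [0.419 0.14  0.15 ] [0.477 0.205 0.199]
```

```bash
python3 -m handwheel '[[0,0,-3,-10,-1],[0,0,-3,-2.9,-1],[-2.3,-3.7,0,0,-1],[-2.3,-3.7,0,0,-1],[-2.3,-3.7,0,0,-1],[-2.3,-3.7,0,0,-1],[-2.3,-3.7,0,0,-1],[-2.3,-3.7,0,0,-1],[-2.3,-3.7,0,0,-1],[0,0,0,0,-1]]'; python3 -c "
from h import *
st()"
```

```text
time: 1.35
ee_pos: [0.3014, 0.3485, 0.2909]
eef_rot: [0.002, 1.0, -0.0, -0.0]
ft_force: [0.1, -0.8, 0.2]
grip_width: 0.0857
gripper_force: 0.0
t 1.35 pos [0.3014 0.3485 0.2909] rotX [[-1.0, 0.004, -0.0], [0.004, 1.0, -0.0], [0.0, -0.0, -1.0]] F [ 0.1 -0.8  0.2] w 0.0857 gf 0.0 q [ 0.7  -0.38  1.9  -0.    1.62 -0.87]
```

```bash
python3 -m handwheel '[[-0.9,-5,0,0,-1],[-0.9,-5,0,0,-1],[-0.9,-5,0,0,-1],[-0.9,-5,0,0,-1],[-0.9,-5,0,0,-1],[-0.9,-5,0,0,-1],[-0.9,-5,0,0,-1],[-0.9,-5,0,0,-1],[-0.5,-5,1,0,-0.2],[-0.5,-5,1,0,-0.2]]'; python3 -m handwheel '[[-2,-5,3,0,-0.2],[-2,-4.5,3,0,-0.2],[0,0,2,0,-0.2],[0,0,3,0,-0.2],[0,0,0,0,-0.2],[0,0,0,0,-0.2]]'; python3 -c "
from h import *
s=st()
c=cam('top');save(c,'top1.png',(240,160,380,240),4);np.savez('top1.npz',**c);c=cam('scene');save(c,'scene1.png',(120,140,320,260),3.5)"
```

```text
time: 2.6
ee_pos: [0.3829, -0.1507, 0.271]
eef_rot: [-0.001, 1.0, 0.0, 0.0]
ft_force: [0.0, 0.9, 0.2]
grip_width: 0.0522
gripper_force: 0.0
time: 3.35
ee_pos: [0.4232, -0.2441, 0.1625]
eef_rot: [-0.001, 1.0, -0.0, 0.001]
ft_force: [0.3, 0.8, 0.1]
grip_width: 0.0513
gripper_force: 0.0
t 3.35 pos [ 0.4232 -0.2441  0.1625] rotX [[-1.0, -0.001, 0.001], [-0.001, 1.0, -0.001], [-0.001, -0.001, -1.0]] F [0.3 0.8 0.1] w 0.0513 gf 0.0 q [-0.68 -0.23  2.    0.    1.38 -2.25]
```

View pics/scene1.png

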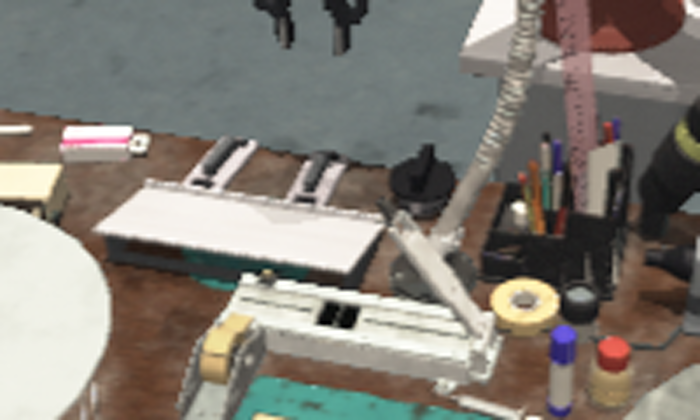

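The scene crop shows the fingers at (315,25) above, the plates at (222,165) and (318,178), and the filter at (425,185). The rest is clear, apart from the splicer arm near its right corner. Grasping plate 1.

```bash
python3 -m handwheel '[[-1,-0.3,3,0,-0.2],[-0.9,-0.2,3,0,-0.2],[0,0,3,0,-0.2],[0,0,3,0,-0.2],[0,0,1.8,0,-0.2],[0,0,1,0,-0.2],[0,0,0,0,-0.2],[0,0,0,0,1],[0,0,0,0,1],[0,0,0,0,1]]' 40;python3 -m handwheel '[[0,0,0,0,1],[0,0,0,0,1]]'
```

```text
time: 4.7
ee_pos: [0.4424, -0.2502, 0.0145]
eef_rot: [-0.0, 1.0, -0.001, 0.001]
ft_force: [-0.2, 0.4, 3.2]
grip_width: 0.011
gripper_force: 41.4
time: 4.95
ee_pos: [0.4424, -0.2502, 0.0145]
eef_rot: [-0.0, 1.0, -0.0, 0.001]
ft_force: [-0.1, 1.3, 6.3]
grip_width: 0.0111
gripper_force: 41.6
```

```bash
python3 -m handwheel '[[0,0,-2,0,1],[0,0,-3,0,1],[0,0,-4,0,1],[0,0,-3,0,1],[0,0,0,0,1]]'; python3 - <<'E'
from h import *
np.set_printoptions(suppress=True,precision=4)
for n in('top','scene'):
    c=dict(np.load(n+'0.npz')); w=cloud(c)
    col=c['color'].astype(int)
    m=(w[...,2]>.012)&(w[...,2]<.07)&(w[...,0]>.48)&(w[...,0]<.66)&(w[...,1]<-.12)&(w[...,1]>-.44)&(col.min(-1)>130)
    nl,L,S,C=cv2.connectedComponentsWithStats(m.astype(np.uint8)); i=1+np.argmax(S[1:,4]); m=L==i
    s=w[m]; p=s.mean(0);u,sv,vt=np.linalg.svd(s-p,full_matrices=False);nrm=vt[2]*np.sign(vt[2][2])
    r=cv2.minAreaRect((s[:,:2]*1000).astype(np.float32)); print(n,S[i],'mean',p,'n',nrm,'slope',np.arcsin(nrm[0]),np.round(r,1).tolist() if 0 else r)
    mid=p[0]; print('x at z=.035',p[0]-( .035-p[2])*nrm[2]/nrm[0]*-1 , 'xr',np.percentile(s[:,0],[1,99]),'yr',np.percentile(s[:,1],[1,99]))
c=cam('top');w=cloud(c);save(c,'top2.png',(240,150,380,240),4)
E
```

```text
time: 5.58
ee_pos: [0.4429, -0.2507, 0.1356]
eef_rot: [-0.0, 1.0, -0.002, 0.002]
ft_force: [0.8, 0.2, -2.1]
grip_width: 0.0108
gripper_force: 40.7
top [ 270  149   86   45 2984] mean [ 0.5723 -0.2768  0.0353] n [-0.1861  0.0221  0.9823] slope -0.18714677259097146 ((581.850341796875, -271.9791564941406), (156.505126953125, 299.16021728515625), 0.17998290061950684)
x at z=.035 0.5739292549045966 xr [0.505  0.6559] yr [-0.4174 -0.1367]
scene [ 147  191   82   27 1255] mean [ 0.5673 -0.2852  0.035 ] n [-0.2726  0.0001  0.9621] slope -0.2761229094278405 ((561.3272094726562, -288.2491455078125), (141.14942932128906, 272.2418212890625), 0.6000095009803772)
x at z=.035 0.5673577976892691 xr [0.5068 0.6298] yr [-0.42   -0.1545]
```

View pics/top2.png

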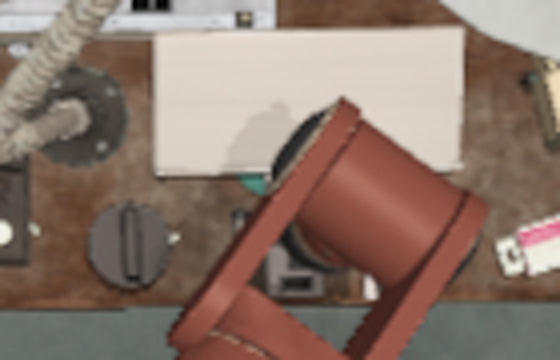

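The plate is held (−2 N load), and the bed spans crop (152–463, 30–178) with nothing on it. Carrying the plate over.

```bash
python3 -m handwheel '[[-4,-1.6,0,0,1],[-4,-1.6,0,0,1],[-4.8,-1.7,0,0,1],[0,0,3,0,1],[0,0,2.5,0,1],[0,0,1,0,1],[0,0,0.5,0,1],[0,0,0.4,0,1],[0,0,0,0,1]]'
```

```text
time: 6.75
ee_pos: [0.5656, -0.2969, 0.0586]
eef_rot: [-0.0, 1.0, 0.002, -0.005]
ft_force: [-12.8, 5.3, 9.5]
grip_width: 0.011
gripper_force: 43.4
```

```bash
python3 -m handwheel '[[0,0,0.3,0,1],[0,0,0.3,0,1],[0,0,0,0,1]]'
```

```text
time: 7.12
ee_pos: [0.5656, -0.2971, 0.0528]
eef_rot: [-0.0, 1.0, 0.002, -0.005]
ft_force: [-15.3, 5.2, 10.3]
grip_width: 0.0114
gripper_force: 45.1
```

```bash
python3 -m handwheel '[[0,0,0,0,-0.2],[0,0,0,0,-0.2],[0,0,-1,0,-0.2],[0,0,-3,0,-0.2],[0,0,-5,0,-0.2],[4,-2,-3,0,-0.2],[5,-2.5,-2,0,-0.2],[3.5,-2,0,0,-0.2],[0,0,0,0,-0.2]]'; python3 - <<'E'
from h import *
c=cam('top');save(c,'top3.png',(230,140,390,240),4)
np.savez('t3.npz',**c)
E
```

```text
time: 8.25
ee_pos: [0.4433, -0.3651, 0.1947]
eef_rot: [0.002, 1.0, -0.001, 0.001]
ft_force: [0.2, -0.1, 0.4]
grip_width: 0.051
gripper_force: 0.0
```

View pics/top3.png

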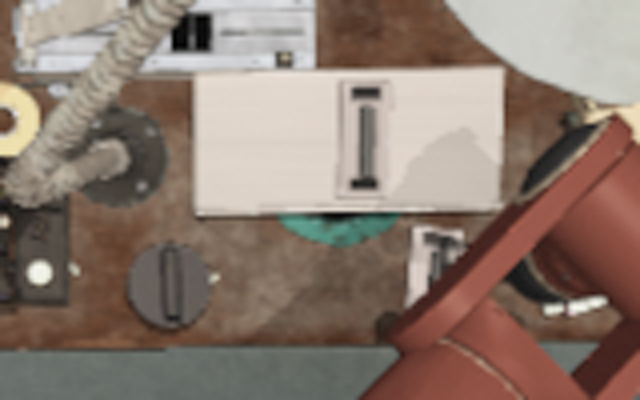

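Plate 1 lies flat mid-bed at crop (363,140), and plate 2 is untouched at (435,270). Grasping plate 2 with a 7° roll.

```bash
python3 -m handwheel '[[0,0.2,4,7,-0.2],[0,0,4,0,-0.2],[0,0,4,0,-0.2],[0,0,3,0,-0.2],[0,0,2,0,-0.2],[0,0,1,0,-0.2],[0,0,0,0,1],[0,0,0,0,1],[0,0,0,0,1],[0,0,0,0,1]]' 40;python3 -m handwheel '[[0,0,0,0,1],[0,0,-3,0,1],[0,0,-3,0,1],[0,0,-3,0,1],[0,0,-3,-7,1],[0,0,0,0,1]]'
```

```text
time: 9.55
ee_pos: [0.4456, -0.3626, 0.0149]
eef_rot: [0.061, 0.998, -0.001, 0.001]
ft_force: [-0.5, -0.7, 4.9]
grip_width: 0.0106
gripper_force: 42.4
time: 10.3
ee_pos: [0.4457, -0.3628, 0.1357]
eef_rot: [0.001, 1.0, -0.002, 0.002]
ft_force: [0.8, -0.0, -2.8]
grip_width: 0.0109
gripper_force: 41.7
```

```bash
python3 -m handwheel '[[-4,0,0,0,1],[-4,0,0,0,1],[-4.5,0,0,0,1],[0,0,3,0,1],[0,0,2.5,0,1],[0,0,1,0,1],[0,0,0.5,0,1],[0,0,0.5,0,1],[0,0,0.5,0,1],[0,0,0,0,1]]'; python3 -m handwheel '[[0,0,0,0,-0.2],[0,0,0,0,-0.2],[0,0,-1,0,-0.2],[0,0,-3,0,-0.2],[0,0,-5,0,-0.2],[4,3,-5,0,0],[5,5,-2,0,0],[4,5,0,0,0],[0,5,0,0,0],[0,0,0,0,0]]'; python3 - <<'E'
from h import *
st()
c=cam('top');save(c,'top4.png',(230,140,390,240),4)
np.savez('t4.npz',**c)
c=cam('scene');save(c,'scene4.png',(120,140,320,260),3.5);np.savez('s4.npz',**c)
w=cloud(c)
np.set_printoptions(suppress=True,precision=4)
s=w.reshape(-1,3);s=s[np.all((s>[.39,-.19,.05])&(s<[.5,-.06,.068]),1)];m=s.mean(0);v=np.linalg.svd(s[:,:2]-m[:2])[2][0];print('fbar',len(s),m,np.degrees(np.arctan2(v[1],v[0])))
E
```

```text
time: 11.55
ee_pos: [0.5659, -0.36, 0.0537]
eef_rot: [0.0, 1.0, 0.003, -0.005]
ft_force: [-15.8, 7.1, 11.7]
grip_width: 0.0108
gripper_force: 50.3
time: 12.8
ee_pos: [0.4526, -0.1915, 0.2055]
eef_rot: [-0.002, 1.0, -0.0, 0.001]
ft_force: [-0.0, 0.3, 0.1]
grip_width: 0.0425
gripper_force: 0.0
t 12.8 pos [ 0.4526 -0.1915  0.2055] rotX [[-1.0, -0.003, 0.002], [-0.003, 1.0, -0.001], [-0.002, -0.001, -1.0]] F [-0.   0.3  0.1] w 0.0425 gf 0.0 q [-0.55 -0.26  1.95  0.    1.45 -2.13]
fbar 48 [ 0.449  -0.1276  0.0573] 1.0677448368873423
```

View pics/top4.png

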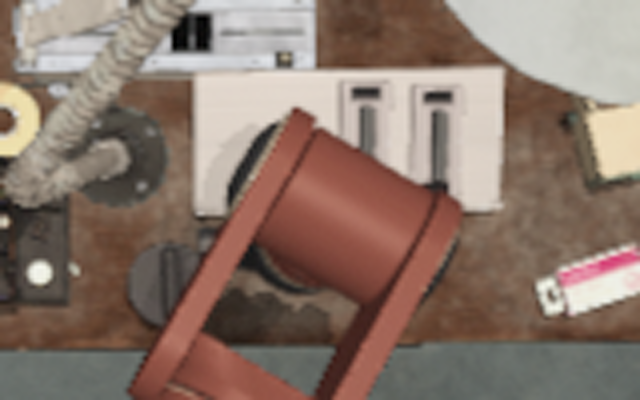

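Both plates lie flat on the bed at crop (363,120) and (437,130). Now the filter.

```bash
python3 -m handwheel '[[0.5,3.2,0,0,0],[0.4,3.2,3,0,0],[0,0,4,-2,0],[0,0,4,0,0],[0,0,3.5,0,0],[0,0,1.9,0,0],[0,0,0,0,0],[0,0,0,0,1],[0,0,0,0,1],[0,0,0,0,1]]' 60;python3 -m handwheel '[[0,0,0,0,1],[0,0,-3,0,1],[0,0,-4,0,1],[0,0,-5,0,1],[0,0,-5,0,1],[0,0,-5,2,1],[0,0,0,0,1]]'
```

```text
time: 14.15
ee_pos: [0.444, -0.1301, 0.0412]
eef_rot: [-0.018, 1.0, -0.0, 0.001]
ft_force: [0.2, -0.0, -0.6]
grip_width: 0.0127
gripper_force: 61.4
time: 15.02
ee_pos: [0.4458, -0.1308, 0.2661]
eef_rot: [-0.0, 1.0, -0.002, 0.005]
ft_force: [0.2, -0.2, -1.6]
grip_width: 0.0124
gripper_force: 61.6
```

```bash
python3 -m handwheel '[[3.9,2.5,-1.5,0,1],[3.9,2.5,-1.5,0,1],[0,4.5,0,0,1],[0,5,0,0,1],[0,5,0,0,1],[0,5,0,0,1],[0.2,5,0,0,1],[0.2,5,0,0,1],[0,0,0,0,1]]'; python3 -m handwheel '[[-3.5,3.6,0,0,1],[-3.5,3.6,0,0,1],[-3.5,3.6,0,0,1],[-3.5,3.6,0,0,1],[-3.5,3.6,0,0,1],[0,0,3,0,1],[0,0,0,0,1],[0,0,0,0,1]]'; python3 - <<'E'
from h import *
np.set_printoptions(suppress=True,precision=4)
st()
for n,cr in(('scene',(290,120,430,260)),('top',(70,130,230,230))):
    c=cam(n);save(c,n+'5.png',cr,4);np.savez(n+'5.npz',**c);w=cloud(c)
    s=w.reshape(-1,3);s=s[np.all((s>[.42,.3,.19])&(s<[.62,.5,.34]),1)];
    for z in(.225,.24,.25):
        k=s[abs(s[:,2]-z)<.006];print(n,z,len(k),k.min(0) if len(k) else'',k.max(0) if len(k) else '')
E
```

```text
time: 16.15
ee_pos: [0.36, 0.2175, 0.2884]
eef_rot: [-0.003, 1.0, -0.0, -0.002]
ft_force: [-0.7, -0.7, -1.5]
grip_width: 0.0126
gripper_force: 61.5
time: 17.15
ee_pos: [0.5365, 0.3943, 0.2606]
eef_rot: [0.0, 1.0, -0.0, -0.0]
ft_force: [-0.2, 0.1, -1.2]
grip_width: 0.0127
gripper_force: 61.4
t 17.15 pos [0.5365 0.3943 0.2606] rotX [[-1.0, 0.001, -0.0], [0.001, 1.0, -0.0], [0.0, -0.0, -1.0]] F [-0.2  0.1 -1.2] w 0.0127 gf 61.4 q [ 0.52  0.13  1.48 -0.    1.53 -1.05]
scene 0.225 36 [0.5409 0.3642 0.2199] [0.5687 0.4184 0.2305]
scene 0.24 37 [0.5452 0.3661 0.2342] [0.5742 0.4129 0.2454]
scene 0.25 210 [0.5052 0.3542 0.2442] [0.5749 0.4271 0.256 ]
top 0.225 0  
top 0.24 0  
top 0.25 95 [0.5011 0.3579 0.2465] [0.5693 0.3988 0.256 ]
```

View pics/scene5.png

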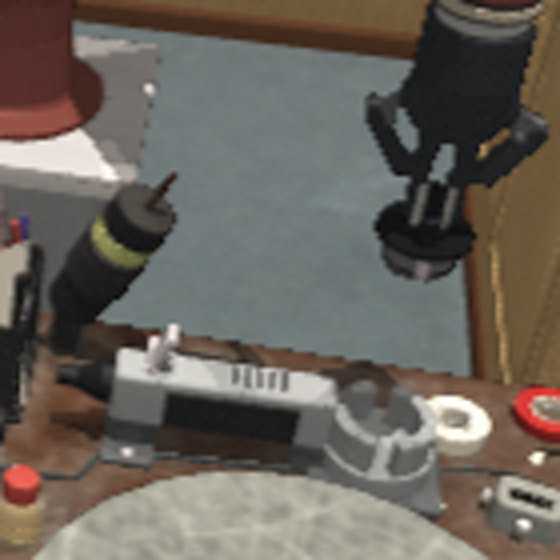

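The scene crop shows the filter held upright at (425,235), one socket slot at (385,455) facing +x, and the lever at (163,345). The scene bias, taken from the held flange, puts the socket at about (0.5366, 0.4015).

```bash
python3 -m handwheel '[[0,0.7,3,0,1],[0,0,4,0,1],[0,0,4,0,1],[0,0,3.5,0,1],[0,0,0,0,1],[0,0,0.4,0,1],[0,0,0.4,0,1],[0,0,0,0,1]]'; python3 - <<'E'
from h import *
np.set_printoptions(suppress=True,precision=4)
a=dict(np.load('scene5.npz'));w=cloud(a);K=a['mtx']
im=a['color'];
def ray(c,u,v,z):
    d=c['pose'][:3,:3]@np.array([(u-K[0,2])/K[0,0],(v-K[1,2])/K[1,1],1]);o=c['pose'][:3,3];return (o+d*(z-o[2])/d[2])[:2]
P=np.linalg.inv(a['pose'])
def pr(p):
    q=P[:3,:3]@np.array(p)+P[:3,3];return K[:2,:2]@q[:2]/q[2]+K[:2,2]
for z in(.062,.055,.048):
    u,v=pr([.5366+.04+.004,.4015-.003,z]).round().astype(int); print(z,u,v,im[v,u-9:u+10].sum(-1)//3)
c=cam('top');save(c,'top6.png',(70,130,230,230),4)
E
```

```text
time: 18.25
ee_pos: [0.537, 0.4025, 0.1087]
eef_rot: [-0.0, 1.0, 0.0, 0.001]
ft_force: [0.1, -0.5, -1.2]
grip_width: 0.0129
gripper_force: 61.4
0.062 386 232 [ 93  92  92  94  94  95 104 148 165 170 153 108  86 124 131 117 105  99
  98]
0.055 385 234 [ 90  94  96  93  93  94  92 126 156 165 163 119  79  87  97  98  97  94
  91]
0.048 385 235 [108  89  93  95  95  95  93 143 164 164 153 109  79  91  98  98  97  92
  92]
```

```bash
python3 -m handwheel '[[0,-0.1,0.4,0,1],[0,0,0.4,0,1],[0,0,0,0,1]]';python3 -m handwheel '[[0,0,0.4,0,1],[0,0,0.3,0,1],[0,0,0,0,1]]'
```

```text
time: 18.68
ee_pos: [0.5382, 0.4015, 0.1003]
eef_rot: [-0.0, 1.0, 0.001, 0.002]
ft_force: [5.9, 0.1, -0.3]
grip_width: 0.0126
gripper_force: 61.7
time: 19.05
ee_pos: [0.5384, 0.4015, 0.0935]
eef_rot: [-0.0, 1.0, 0.001, 0.002]
ft_force: [5.9, -0.6, 0.8]
grip_width: 0.0128
gripper_force: 62.0
```

```bash
python3 -m handwheel '[[-0.2,0,0.2,0,1],[0,0,0.2,0,1],[0,0,0,0,1]]';python3 -m handwheel '[[0,0,0.2,0,1],[0,0,0.2,0,1],[0,0,0,0,1]]'
```

```text
time: 19.42
ee_pos: [0.5387, 0.4014, 0.0882]
eef_rot: [-0.0, 1.0, 0.0, 0.0]
ft_force: [5.6, 0.9, -0.7]
grip_width: 0.0124
gripper_force: 61.6
time: 19.8
ee_pos: [0.5387, 0.4014, 0.0846]
eef_rot: [-0.0, 1.0, 0.0, 0.0]
ft_force: [5.8, 1.5, 0.7]
grip_width: 0.0126
gripper_force: 61.8
```

```bash
python3 -m handwheel '[[-0.1,0,0.2,0,1],[0,0,0.2,0,1],[0,0,0.2,0,1],[0,0,0,0,1]]'
```

```text
time: 20.3
ee_pos: [0.5389, 0.4013, 0.0791]
eef_rot: [-0.0, 1.0, -0.0, -0.001]
ft_force: [-0.5, 0.8, 4.4]
grip_width: 0.0127
gripper_force: 62.3
```

```bash
python3 -m handwheel '[[0,0,0,0,0.1],[0,0,0,0,0.1],[0,0,-2,0,0.1],[0,0,-4,0,0.1],[0,0,-5,0,0.1],[5,0,-5,0,0.1],[5,0,0,0,0.1],[5,0,0,0,1],[0,0,0,0,1]]'; python3 - <<'E'
from h import *
np.set_printoptions(suppress=True,precision=4)
st()
for n,cr in(('scene',(290,160,430,265)),('top',(70,140,230,240))):
    c=cam(n);save(c,n+'7.png',cr,4);w=cloud(c).reshape(-1,3)
    s=w[np.all((w>[.5,.36,.06])&(w<[.58,.44,.12]),1)];h=np.histogram(s[:,2],np.arange(.06,.121,.004));print(n,h[0])
    s=s[s[:,2]>.092]
    if len(s)>5: v=np.linalg.svd(s[:,:2]-s.mean(0)[:2])[2][0];print(s.mean(0),np.degrees(np.arctan2(v[1],v[0])))
    s=w[np.all((w>[.5,.16,.098])&(w<[.58,.26,.14]),1)];print('lever',len(s),s.mean(0),s.max(0),s[s[:,2]>.108].mean(0))
    b=w[np.all((w>[.48,-.42,.03])&(w<[.66,-.2,.1]),1)]
E
```

```text
time: 21.42
ee_pos: [0.3927, 0.4014, 0.234]
eef_rot: [-0.002, 1.0, 0.0, 0.0]
ft_force: [-1.0, -0.2, -0.4]
grip_width: 0.0025
gripper_force: 0.0
t 21.43 pos [0.3927 0.4014 0.234 ] rotX [[-1.0, -0.003, 0.001], [-0.003, 1.0, 0.001], [-0.001, 0.001, -1.0]] F [-1.  -0.2 -0.4] w 0.0025 gf 0.0 q [ 0.66 -0.1   1.76  0.    1.48 -0.91]
scene [ 31  50 135  83   9   5   6   8  22  33   4   0   0   0   0]
[0.5417 0.3967 0.097 ] -0.501988561620631
lever 33 [0.5495 0.2127 0.1132] [0.5593 0.22   0.1247] [0.5493 0.2148 0.1189]
top [ 26  53 152 107  25   7   7   9  32  26  16   1   0   0   0]
[0.5356 0.3988 0.0971] 179.74808121046618
lever 44 [0.5415 0.2141 0.1147] [0.5539 0.2218 0.1276] [0.5415 0.2159 0.1189]
```

View pics/scene7.png

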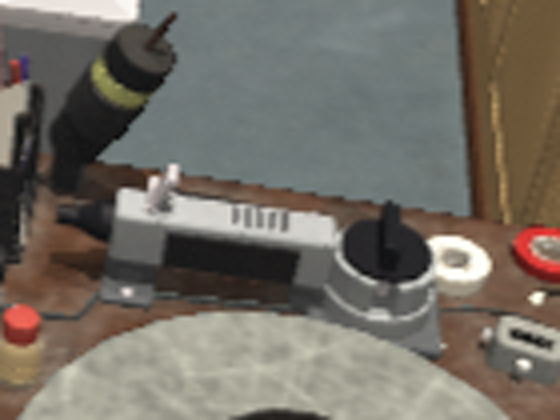

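The filter is home: its flange is on the rim at crop (385,250) and the bar top is at 0.097 m. The lever at (165,185) leans back. Next I'll roll so the fingers close along the blower's x.

```bash
python3 -m handwheel '[[0,0,0,10,1],[0,0,0,10,1],[0,0,0,10,1],[0,0,0,10,1],[0,0,0,10,1],[0,0,0,10,1],[0,0,0,10,1],[0,0,0,10,1],[0,0,0,8.8,1],[0,0,0,0,1]]'; python3 -m handwheel '[[-4.5,5,0,0,1],[-4.5,5,0,0,1],[-4.5,4.5,3,0,1],[0,0,3,0,1],[0,0,3,0,1],[0,0,0,0,1]]'; python3 -c "
from h import *
st()"
```

```text
time: 22.78
ee_pos: [0.3966, 0.4011, 0.2331]
eef_rot: [0.699, 0.715, 0.0, 0.0]
ft_force: [-0.4, -0.2, -0.1]
grip_width: 0.0004
gripper_force: 0.0
time: 23.52
ee_pos: [0.5296, 0.2792, 0.1429]
eef_rot: [0.699, 0.715, -0.003, -0.001]
ft_force: [1.1, 0.4, 0.4]
grip_width: -0.0001
gripper_force: 0.0
t 23.52 pos [0.5296 0.2792 0.1429] rotX [[-0.022, 1.0, -0.006], [1.0, 0.022, -0.002], [-0.002, -0.006, -1.0]] F [1.1 0.4 0.4] w -0.0001 gf 0.0 q [ 0.36  0.06  1.75 -0.    1.33  0.34]
```

```bash
python3 -m handwheel '[[-0.9,0.6,1,0,1],[-0.9,0.6,2,0,1],[0,0,1,0,1],[0,0,0,0,1]]';  python3 -m handwheel '[[-1,0,0,0,1],[-1,0,0,0,1],[-0.5,0,0,0,1],[-0.5,0,0,0,1],[0,0,0,0,1]]'
```

```text
time: 24.02
ee_pos: [0.5423, 0.2623, 0.1045]
eef_rot: [0.7, 0.715, -0.001, -0.001]
ft_force: [-0.1, -0.0, 0.4]
grip_width: 0.0001
gripper_force: 0.0
time: 24.65
ee_pos: [0.5441, 0.2325, 0.1066]
eef_rot: [0.7, 0.714, 0.0, 0.0]
ft_force: [0.1, 0.4, 0.3]
grip_width: -0.0002
gripper_force: 0.1
```

```bash
python3 -m handwheel '[[-0.5,0,0.2,0,1],[-0.5,0,0,0,1],[-0.4,0,0,0,1],[-0.4,0,0,0,1],[0,0,0,0,1]]';  python3 -m handwheel '[[-0.3,0,0,0,1],[-0.3,0,0,0,1],[0,0,0,0,1]]'
```

```text
time: 25.28
ee_pos: [0.544, 0.2142, 0.1037]
eef_rot: [0.7, 0.714, -0.0, 0.0]
ft_force: [-0.1, 0.5, 0.4]
grip_width: 0.0003
gripper_force: 0.3
time: 25.65
ee_pos: [0.544, 0.2091, 0.1039]
eef_rot: [0.7, 0.715, 0.0, -0.001]
ft_force: [-1.0, 3.6, -1.1]
grip_width: -0.0001
gripper_force: 1.6
```

```bash
python3 -m handwheel '[[-0.3,0,0,0,1],[-0.2,0,0,0,1],[0,0,0,0,1]]';  python3 -m handwheel '[[-0.3,0,0,0,1],[0,0,0,0,1]]'; python3 - <<'E'
from h import *
np.set_printoptions(suppress=True,precision=4)
c=cam('scene');save(c,'scene8.png',(290,130,410,235),5)
E
```

```text
time: 26.02
ee_pos: [0.544, 0.2085, 0.104]
eef_rot: [0.7, 0.715, 0.004, -0.004]
ft_force: [0.1, 19.3, -3.5]
grip_width: 0.0001
gripper_force: 7.2
time: 26.28
ee_pos: [0.5439, 0.2082, 0.104]
eef_rot: [0.7, 0.715, 0.006, -0.005]
ft_force: [0.7, 27.5, -4.9]
grip_width: 0.0004
gripper_force: 10.6
```

View pics/scene8.png

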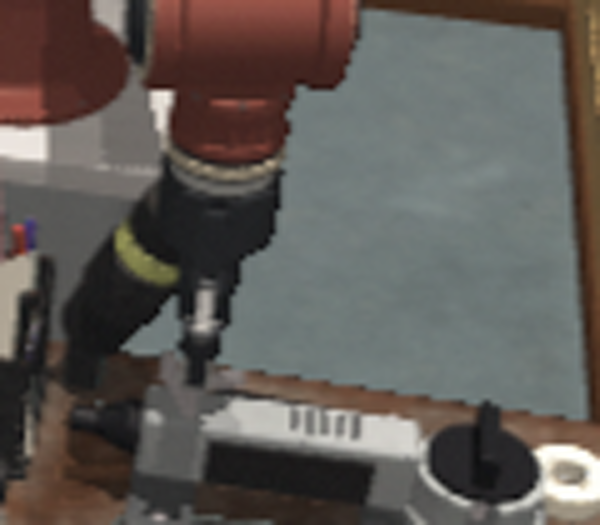

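The lever is fully forward at crop (178,375), against its stop at 27 N. Backing off and going to the squeeze point.

```bash
python3 -m handwheel '[[0.6,0,0,0,1],[0,0,-2,0,1],[0,0,-4,0,1],[2.5,-0.3,0,0,-1],[2.7,-0.3,0,0,-1],[0,0,0,0,-1],[0,0,0,0,-1],[0,0,0,0,-1]]' 30; python3 - <<'E'
from h import *
np.set_printoptions(suppress=True,precision=4)
st()
c=cam('scene');w=cloud(c).reshape(-1,3)
s=w[np.all((w>[.5,.15,.098])&(w<[.58,.26,.13]),1)];print('lever',len(s),s.mean(0))
c=cam('top');save(c,'top9.png',(70,140,230,240),4);np.savez('t9.npz',**c)
E
```

```text
time: 27.32
ee_pos: [0.5375, 0.2576, 0.1643]
eef_rot: [0.7, 0.714, -0.0, 0.0]
ft_force: [0.3, 0.1, -0.2]
grip_width: 0.0853
gripper_force: 0.0
t 27.32 pos [0.5375 0.2576 0.1643] rotX [[-0.02, 1.0, 0.0], [1.0, 0.02, -0.001], [-0.001, 0.0, -1.0]] F [ 0.3  0.1 -0.2] w 0.0853 gf 0.0 q [ 0.32  0.03  1.75 -0.    1.36  0.3 ]
lever 33 [0.548  0.1914 0.1128]
```

```bash
python3 -m handwheel '[[0.8,0,2,0,-1],[0,0,3,0,-1],[0,0,2,0,-1],[0,0,2,0,-1],[0,0,2,0,-1],[0,0,1.8,0,-1],[0,0,0,0,-1]]'; python3 -m handwheel '[[0,0,0,0,0],[0,0,0,0,0],[0,0,0,0,0]]' 30
```

```text
time: 28.3
ee_pos: [0.5357, 0.2661, 0.0339]
eef_rot: [0.7, 0.715, -0.002, -0.001]
ft_force: [0.5, -0.1, -0.3]
grip_width: 0.0853
gripper_force: 0.0
time: 28.68
ee_pos: [0.5396, 0.2668, 0.0381]
eef_rot: [0.699, 0.715, 0.002, 0.002]
ft_force: [7.2, -0.3, -0.9]
grip_width: 0.0502
gripper_force: 38.8
```

```bash
python3 -m handwheel '[[0,0,0,0,0],[0,0,0,0,0],[0,0,0,0,0],[0,0,0,0,0],[0,0,0,0,0],[0,0,0,0,0],[0,0,0,0,0],[0,0,0,0,0],[0,0,0,0,0],[0,0,0,0,0]]'; python3 -m handwheel '[[0,0,0,0,0],[0,0,0,0,0],[0,0,0,0,0],[0,0,0,0,0],[0,0,0,0,0],[0,0,0,0,0],[0,0,0,0,0],[0,0,0,0,0]]'
```

```text
time: 29.92
ee_pos: [0.5396, 0.2668, 0.0381]
eef_rot: [0.699, 0.715, 0.002, 0.002]
ft_force: [6.5, -0.2, 0.4]
grip_width: 0.0501
gripper_force: 38.8
time: 30.92
ee_pos: [0.5396, 0.2668, 0.0381]
eef_rot: [0.699, 0.715, 0.002, 0.002]
ft_force: [5.2, -0.8, -0.2]
grip_width: 0.0502
gripper_force: 38.8
```

```bash
python3 -m handwheel '[[0,0,0,0,-1],[0,0,0,0,-1],[0,0,0,0,-1],[0,0,-2,0,-1],[0,0,-4,0,-1],[0,0,-5,0,-1],[0,0,-5,0,-1],[0,0,0,0,-1]]'; python3 - <<'E'
from h import *
np.set_printoptions(suppress=True,precision=4)
st()
c=cam('scene');w=cloud(c).reshape(-1,3);save(c,'scene10.png',(290,130,410,235),5);np.savez('s10.npz',**c)
s=w[np.all((w>[.5,.15,.098])&(w<[.58,.26,.13]),1)];print('lever',len(s),s.mean(0))
E
```

```text
time: 31.92
ee_pos: [0.5405, 0.2678, 0.2045]
eef_rot: [0.699, 0.715, 0.006, 0.003]
ft_force: [0.4, -0.1, -0.2]
grip_width: 0.0853
gripper_force: 0.0
t 31.93 pos [0.5405 0.2678 0.2045] rotX [[-0.021, 1.0, 0.013], [1.0, 0.021, 0.004], [0.004, 0.013, -1.0]] F [ 0.4 -0.1 -0.2] w 0.0853 gf 0.0 q [ 0.34  0.01  1.7  -0.    1.42  0.32]
lever 34 [0.549  0.1901 0.1127]
```

```bash
python3 - <<'E'
from h import *
np.set_printoptions(suppress=True,precision=4)
c=cam('top');w=cloud(c).reshape(-1,3);save(c,'top11.png',(90,140,390,240),2.6)
k=w[np.all((w>[.38,.06,.1])&(w<[.75,.16,.6]),1)]
for y in np.arange(.06,.16,.02):
    q=k[(k[:,1]>=y)&(k[:,1]<y+.02)]; q2=q[(q[:,0]>.47)]; print(round(y,2),len(q),len(q2),q2.min(0) if len(q2) else '',q2.max(0) if len(q2) else '')
E
```

```text
0.06 106 77 [0.4716 0.0602 0.1   ] [0.7093 0.0798 0.3034]
0.08 74 54 [0.4721 0.0801 0.1009] [0.7091 0.0967 0.1746]
0.1 9 0  
0.12 110 0  
0.14 158 0
```

View pics/top11.png

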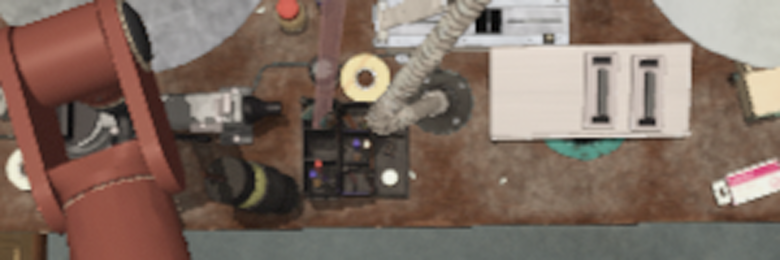

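Both plates are still on the bed at (603,90) and (650,92). The way to the nozzle side is clear, so I'll push the lever back now.

```bash
python3 -m handwheel '[[-3.5,0,0,0,1],[-3.5,0,0,0,1],[-3.5,0,0,0,1],[-0.5,0,0,0,1],[0,0,3,0,1],[0,0,3,0,1],[0,0,2.5,0,1],[0,0,1.5,0,1],[0,0,0,0,1]]'
```

```text
time: 33.15
ee_pos: [0.5381, 0.1569, 0.0943]
eef_rot: [0.699, 0.715, -0.001, -0.001]
ft_force: [-0.3, -0.3, 0.4]
grip_width: 0.0004
gripper_force: 0.0
```

```bash
python3 -m handwheel '[[0,0.4,-0.9,0,1],[1,0,0,0,1],[1,0,0,0,1],[0.8,0,0,0,1],[0.6,0,0,0,1],[0.4,0,0,0,1],[0.4,0,0,0,1],[0,0,0,0,1]]'; python3 -m handwheel '[[0.3,0,0,0,1],[0.3,0,0,0,1],[0,0,0,0,1]]'
```

```text
time: 34.15
ee_pos: [0.5422, 0.199, 0.1046]
eef_rot: [0.699, 0.715, -0.0, -0.0]
ft_force: [-0.3, -1.2, 0.4]
grip_width: -0.0002
gripper_force: 0.1
time: 34.52
ee_pos: [0.5422, 0.205, 0.1049]
eef_rot: [0.699, 0.715, -0.0, -0.0]
ft_force: [-0.8, -0.8, 0.1]
grip_width: -0.0001
gripper_force: 0.3
```

```bash
python3 -m handwheel '[[0.3,0,0,0,1],[0.2,0,0,0,1],[0,0,0,0,1]]'; python3 -m handwheel '[[0.2,0,0,0,1],[0,0,0,0,1]]'
```

```text
time: 34.9
ee_pos: [0.5422, 0.2057, 0.1048]
eef_rot: [0.699, 0.715, -0.004, 0.003]
ft_force: [-1.7, -14.7, 2.4]
grip_width: -0.0001
gripper_force: 7.1
time: 35.15
ee_pos: [0.5422, 0.2059, 0.1048]
eef_rot: [0.7, 0.715, -0.005, 0.004]
ft_force: [-1.9, -20.6, 3.3]
grip_width: -0.0001
gripper_force: 9.8
```

At the stop. Now I'll retreat and verify.

```bash
python3 -m handwheel '[[-0.8,0,0,0,1],[0,0,-3,0,1],[0,0,-4,0,1],[0,0,-5,0,1],[4,-3,-2,0,1],[4,-4,0,0,1],[4,-4,0,0,1],[4,-4,0,0,1],[0,0,0,0,1],[0,0,0,0,1]]'; python3 - <<'E'
from h import *
np.set_printoptions(suppress=True,precision=4)
c=cam('scene');w=cloud(c).reshape(-1,3);save(c,'sf.png',(110,120,430,260),2.4)
s=w[np.all((w>[.5,.15,.098])&(w<[.58,.26,.13]),1)];print('lever',len(s),s.mean(0))
s=w[np.all((w>[.5,.36,.092])&(w<[.58,.44,.12]),1)];print('bar',len(s),s.mean(0),s.max(0))
E
```

```text
time: 36.4
ee_pos: [0.389, 0.3608, 0.2453]
eef_rot: [0.699, 0.715, 0.0, -0.0]
ft_force: [0.0, -0.2, 0.0]
grip_width: 0.0002
gripper_force: 0.0
lever 37 [0.5481 0.2166 0.1126]
bar 60 [0.5418 0.3968 0.0973] [0.5717 0.4033 0.102 ]
```

View pics/sf.png

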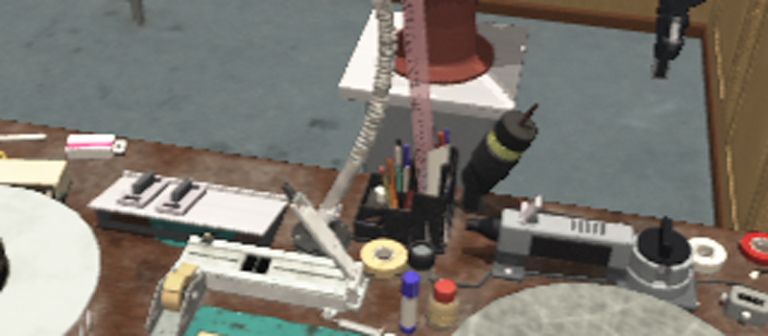

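The final view shows the plates on the rest at (140,188) and (180,193), the filter seated at (662,250) and the lever back at (530,210). The arm is clear.

```bash
python3 -c "
from rig import job
print(job.job_done())"
```

```text
the job is handed in; nothing more can be done
None
```

I've handed the job in with all steps carried out: the filter is home, both plates I found are flat on the rest, the paddle was squeezed home for about 2.5 s and released, and the lever is back at locked; no verdict came back.

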